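Set the tape measure against the bench stop and lock it

TASK

Set the tape measure to the tube-cutting length: hook its blade end over the far edge of the long low stop bar on the bench, back the case away towards yourself, square to the bar, until the front of the case is at the black line, and leave it standing there. Then press its lock button fully down, so that it stays set with the blade still hooked.

Things in the scene. Friction and masses are not known exactly. Their poses are not given: they have to be found in the camera images.
- tape_centre (a point): Centre of the case of the loose tape measure, standing upright on the bench: grey, black rubber sole, 92 mm long (x), 38 mm thick (y: grip across it), 64 mm high (this point is 32 mm up), 0.6 to 0.8 kg. +x is where the blade comes out of the front, z up. The blade is stiff and level, 25 mm wide, 2 mm thick, its lower face 13 mm above the underside. A like-sized brown carton is a bystander.
- hook (a point): The hook on the blade's front end: a steel plate 25 mm wide, 2.5 mm thick, turned down to 3 mm above the level of the case's underside. This point is the middle of its inner face (towards the case), 9 mm above that level. With the blade drawn in it is still 40 mm ahead of the case's front, 86 mm ahead of the case centre. Axes as the case.
- blade (a joint): How far the blade is drawn out of the case, m: 0 drawn in, 0.082 at most. A weak spring draws it in (about 0.6 N at 0, 1.8 N at 0.065). With the hook held by the stop, the case released on the bench stays put by its own weight.
- stop: The stop: a plain aluminium bar fixed to the bench, 12 mm wide (x), 140 mm long (y), 10 mm high. Origin at the centre of its underside, on the bench; +x points away from the robot, so its far edge is 6 mm along +x. With the case on the bench the blade passes over it with 3 mm to spare. A shorter block, 34 mm high, is a bystander.
- line: The black line on the bench, flush, 6 mm wide (x), 150 mm long (y), parallel to the stop on the robot's side of it, 85 to 105 mm from the stop's far edge. Origin at its middle, axes as the stop. The case's front belongs here, the case square to the line, so that the case centre is 46 mm before it (on -x).
- lock (a joint): The dark lock button on top of the case near its front, m: 0 up (free), 0.008 fully down. Its top, 20 by 24 mm, is centred 30 mm ahead (+x) of the case centre and, when up, 44 mm above it (12 mm above the case top). It goes straight down, takes about 4 N and a little more at the end, stays where it is left and, when down, clamps the blade.
Things that resemble listed ones, but are neither listed nor needed, are in the scene too. Several things look just like the part that bears tape_centre: the one meant starts nearest to the robot's base.

How it is judged:
On the way, in this order (a step that is already met when the one before it is completed fails the run):
1. the blade end is hooked over the stop's far edge and the blade drawn at least 25 mm out of the case, the lock still up (x of hook in the frame of stop between 0.002 and 0.018 m and y of hook in the frame of stop between -0.065 and 0.065 m and z of hook in the frame of stop below 0.016 m and value of joint blade above 0.025 m and value of joint lock below 0.003 m), for 0.2 s.
2. the lock is pressed down while the blade is hooked and the case stands with its front at the line (x of hook in the frame of stop between 0.002 and 0.018 m and y of hook in the frame of stop between -0.065 and 0.065 m and z of hook in the frame of stop below 0.016 m and value of joint blade above 0.025 m and x of tape_centre in the frame of line between -0.061 and -0.031 m and y of tape_centre in the frame of line between -0.055 and 0.055 m and angle between the x axis of tape_centre and the x axis of line, either way round below 0.21 rad and angle between tape_centre's own z axis and vertical below 0.1 rad and height (world z) of tape_centre below 0.038 m and value of joint lock above 0.0055 m), for 0.2 s.
At the end, for the whole second after the job is handed in: The tape measure stands upright on the bench at rest, its front within 15 mm of the black line, square to it within 12 degrees and within 55 mm of its middle, the blade drawn at least 25 mm out with its hook still behind the stop's far edge, the lock button pressed down by more than 5.5 of its 8 mm (all of step 2 and linear speed of tape below 0.02 m/s); the robot touches nothing.
It also fails if it takes over 43 s, if anything falls off the work surface, if the arm or the gripper's body presses on something with over 40 N, if the wrist force passes 120 N, or if a joint passes its speed limit or range.

ROBOT

A 6-joint arm with a two-finger parallel gripper is mounted at the origin on the work surface. World frame = base frame: x ahead of the robot, y to its left, z up, the work surface at z = 0. Lengths are in m, angles in rad, forces in N, time in s.
With the tool pointing down it reaches from about 0.275 to 0.825 m from the base axis. Payload 4.9 kg.
Tool frame: the origin (TCP) lies midway between the tips of the shut fingers; the grasp point (between the pads) lies 19 mm behind it (grip_point_offset is the distance from the TCP to the grasp point, in m); z points along the fingers, x is the direction in which the jaws open and shut, and the axes are right-handed (so a half turn about z gives the same grasp; the last joint's range is limited). The gripper opens to 85 mm and grips with 20 to 120 N. Pads are 22 mm wide; open, the fingers measure 114 mm over their backs; the gripper's body (76 mm by 85 mm) begins 54 mm behind the grasp point. The pads swing forward as they close: fully open they stand 13 mm farther back than shut.
Start: joints at [1.096, 0.326, -0.193, 1.052, 0, 1.437], TCP at [0.184, 0.518, 0.231] pointing down, gripper open.
Joint ranges: [-2.65, 2.65], [-0.97, 1.79], [-1.3, 1.35], [-1.93, 2.1], [-1.47, 1.37], [-3.14, 3.14]. Speed limits (rad/s): [2.57, 2.57, 3.14, 3.14, 3.14, 3.14].

INTERFACE

Orientations are given as a rotation vector (axis times angle).
In Python, from cell import * gives the robot as it stands. Calls block until the motion is done:
- movep(position, orientation): joint-space move of the TCP to a pose.
- move_l(position, velocity=0.15, rot=None, until_force=None): straight line of the TCP; rot=None keeps the orientation; velocity is the mean speed in m/s. With until_force (N) it stops when the force on the tool has changed by that much, and returns True; else False.
- set_joints(angles): joint-space move.
- let_go() and grab(newtons=None): open the fingers fully, or close them until they stop; newtons is the grip in N (None keeps the last).
- sleep(seconds).
- ik(position, orientation): joint angles nearest the present ones, or None.
- get_state(): the state.
- grab_frame(name): name is "scene" or "top" or "wrist"; returns a dict with "img" (480x640x3 uint8, red, green, blue), "fx", "fy", "cx", "cy" (pixels), "k1" (the pictures are not rectified: a ray, as slopes to the right and down, at radius r is drawn at 1 + k1 r^2 times it, then the intrinsics apply), "cam_to_world" (4x4, takes a point from camera to world coordinates); the wrist camera has in their place "T_tool_cam" (4x4, takes a point from camera to tool coordinates, whose origin is the TCP and whose axes are the tool frame's). Camera axes: x right, y down, z forward; pixel columns grow to the right and rows downward; lengths in m; the calibration is good to about 2 mm. A picture is of the moment at which its call begins: read the wrist's pose just before it. There is no depth.
A pose or a line that the arm cannot do raises MotionError and nothing moves.
- sign_off(): hands the job in, once; it reports no verdict.
Trained networks look in the newest picture that a camera, given by its name, has taken for a name from the list of things; names that differ only in an ending like _2 or _b are one class to them, and where a whole thing is asked for, a point or a joint stands for the part that bears it (a point fixed in the world has none). Each returns a list of dicts, best first, with "score" (0 to 1); they miss things now and then, are a little off and sometimes report something else, mostly with a low value. They report only what shows in the picture. A call takes as long as a camera call. They do not tell look-alikes from the thing itself.
- spot_in(camera, name): "centre" ([column, row] in pixels, amid what is visible of it).
- silhouettes(camera, name): "mask" (480x640 bool, what is visible of it) and "centre" ([column, row] in pixels, amid what is visible of it).
- tip_of(camera, name): "centre" ([column, row] in pixels: a listed point, or the origin of a listed thing).
The state is a dict: "clock": time; "q": joint angles; "joint_velocities": joint speeds; "tau": joint torques, N m; "position": TCP position; "eef_rot": TCP orientation; "contact_force": force on the tool from outside, world axes, zero at the start; "wrist_torque": the same for the moment, N m; "finger_gap": opening from 0.0 (shut) to 1.0 (fully open).
Only numpy, scipy, OpenCV 4.12 (cv2) and the standard library are available. Lean on these libraries where they do the work, as an engineer would, in place of code of your own. Each camera call takes 0.05 s, during which the arm holds its last target. There are 200 camera calls.

## Working session

There is one attempt and no reset: what is moved stays moved. The work goes in short steps, each a Python script; the robot and the scene stay as the last script left them, time stands still between calls to the robot, and variables do not carry over. Pictures are saved under pics/ and viewed, about 8 in all and at most 12, crops included, and the job is handed in when it is done.

```bash
mkdir -p pics; cat > h.py <<'E'
from cell import *
import numpy as np, cv2
from scipy.spatial.transform import Rotation as R
def frame(n):
    s=get_state(); f=grab_frame(n)
    if n=="wrist":
        T=np.eye(4);T[:3,:3]=R.from_rotvec(s["eef_rot"]).as_matrix();T[:3,3]=s["position"]
        f["cam_to_world"]=T@np.array(f["T_tool_cam"])
    return f
def _D(f):
    return np.array([[f["fx"],0,f["cx"]],[0,f["fy"],f["cy"]],[0,0,1.]]),np.array([f["k1"],0,0,0,0.])
def w(f,px,z):
    K,D=_D(f);p=cv2.undistortPoints(np.array(px,float).reshape(-1,1,2),K,D).reshape(-1,2)
    T=np.array(f["cam_to_world"]);d=np.c_[p,np.ones(len(p))]@T[:3,:3].T;o=T[:3,3]
    return o+d*((z-o[2])/d[:,2])[:,None]
def proj(f,P):
    K,D=_D(f);T=np.linalg.inv(np.array(f["cam_to_world"]))
    return cv2.projectPoints(np.array(P,float).reshape(-1,3),cv2.Rodrigues(T[:3,:3])[0],T[:3,3],K,D)[0].reshape(-1,2)
def save(f,n): cv2.imwrite("pics/"+n,cv2.cvtColor(f["img"],cv2.COLOR_RGB2BGR))
def rect(m): 
    c=max(cv2.findContours(m.astype(np.uint8),0,2)[0],key=cv2.contourArea);return cv2.boxPoints(cv2.minAreaRect(c))
E
python3 - <<'E'
from h import *
np.set_printoptions(precision=3,suppress=True)
s=get_state();print(s["clock"],s["position"],s["eef_rot"],s["contact_force"])
f=frame("top");save(f,"top1.png");print(np.array(f["cam_to_world"])[:3])
for n,z in [("tape_centre",.032),("hook",.009),("stop",0),("line",0)]:
    for d in tip_of("top",n): print("tip",n,np.round(d["centre"]),round(d["score"],2),w(f,d["centre"],z)[0])
for n,z in [("tape_centre",.064),("stop",.01),("line",0),("lock",.076)]:
    for d in silhouettes("top",n): print("sil",n,np.round(d["centre"]),round(d["score"],2),w(f,rect(d["mask"]),z)[:,:2].round(3).tolist())
E
```

```text
0.0 [0.184 0.518 0.231] [ 2.565  1.812 -0.002] [-0.952  0.147 -0.951]
[[ 0.002 -0.985  0.173  0.425]
 [-1.    -0.007 -0.028 -0.084]
 [ 0.029 -0.173 -0.984  0.896]]
tip tape_centre [326. 254.] 0.75 [ 0.55  -0.131  0.032]
tip tape_centre [463. 245.] 0.62 [ 0.568 -0.386  0.032]
tip hook [332. 210.] 0.73 [ 0.636 -0.144  0.009]
tip hook [453. 205.] 0.71 [ 0.649 -0.378  0.009]
tip stop [202. 216.] 0.87 [0.625 0.101 0.   ]
tip line [206. 261.] 0.62 [0.54 0.09 0.  ]
sil tape_centre [462. 245.] 0.95 [[0.634, -0.339], [0.647, -0.396], [0.521, -0.417], [0.509, -0.361]]
sil tape_centre [326. 252.] 0.94 [[0.501, -0.101], [0.627, -0.119], [0.621, -0.16], [0.495, -0.141]]
sil stop [203. 218.] 0.58 [[0.627, 0.164], [0.628, 0.026], [0.612, 0.026], [0.612, 0.163]]
sil line [206. 264.] 0.69 [[0.535, 0.164], [0.543, 0.164], [0.54, 0.021], [0.532, 0.021]]
sil lock [328. 237.] 0.74 [[0.589, -0.121], [0.589, -0.143], [0.566, -0.143], [0.566, -0.121]]
sil lock [470. 228.] 0.74 [[0.601, -0.37], [0.606, -0.396], [0.583, -0.399], [0.579, -0.373]]
```

View pics/top1.png

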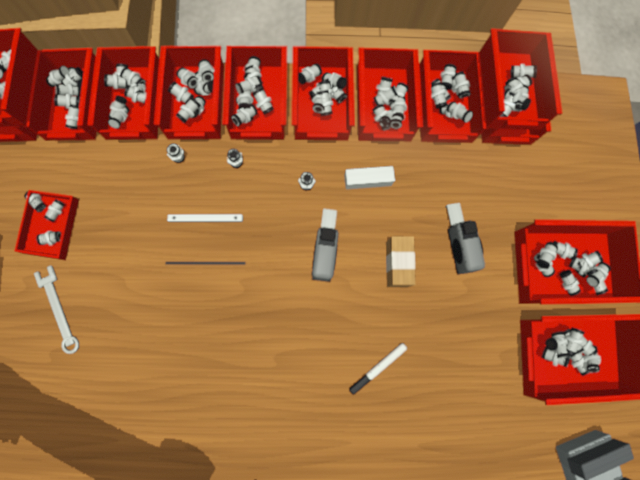

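The scene matches the network hits: the target tape is at px (326,252), with the twin at (465,240), the carton at (402,260), the stop at (203,217) and the line at (206,263). The tape at y≈-0.13 is the nearest to the base. Next I'll take closer looks with the wrist camera, first over the stop and line, then over the tape.

```bash
cat >> h.py <<'E'
np.set_printoptions(precision=4,suppress=True)
def down(psi):
    "tool down, jaws along case y; the half turn with the last joint nearest mid-range"
    M=np.array([[-np.sin(psi),np.cos(psi),0],[0,0,0],[0,0,-1.]]).T
    M[:,1]=np.cross(M[:,2],M[:,0])
    return [(R.from_matrix(M)*R.from_euler('z',a)).as_rotvec() for a in (0,np.pi)]
E
python3 - <<'E'
from h import *
for psi,p in [(0,(.5,.09,.25)),(-.15,(.47,-.12,.25)),(-.15,(.55,-.13,.02)),(0,(.49,.09,.02))]:
    for r in down(psi): print(psi,p,ik(p,r))
f=frame("wrist");print(np.array(f["T_tool_cam"]))
r=down(0)[0]; q=[ik((.5,.09,.28),r) for r in down(0)]
i=int(np.argmin([9 if a is None else abs(a[5]) for a in q]));print(i)
movep((.5,.09,.28),down(0)[i])
f=frame("wrist");save(f,"w1.png")
for n in ("stop","line"):
    for d in tip_of("wrist",n): print("tip",n,np.round(d["centre"]),round(d["score"],2),w(f,d["centre"],0)[0])
for n,z in [("stop",.01),("line",0)]:
    for d in silhouettes("wrist",n): print("sil",n,np.round(d["centre"]),round(d["score"],2),w(f,rect(d["mask"]),z)[:,:2].round(4).tolist())
movep((.51,-.125,.28),down(-.15)[i])
f=frame("wrist");save(f,"w2.png")
for n,z in [("tape_centre",.032),("hook",.009)]:
    for d in tip_of("wrist",n): print("tip",n,np.round(d["centre"]),round(d["score"],2),w(f,d["centre"],z)[0])
for n,z in [("lock",.076)]:
    for d in silhouettes("wrist",n): print("sil",n,np.round(d["centre"]),round(d["score"],2),w(f,d["centre"],z)[0],w(f,rect(d["mask"]),z)[:,:2].round(4).tolist())
print(get_state()["clock"])
a=cv2.imread("pics/w1.png");b=cv2.imread("pics/w2.png");cv2.imwrite("pics/w12.png",cv2.resize(np.vstack([a,b]),(400,600)))
E
```

```text
0 (0.5, 0.09, 0.25) [ 0.0327  0.2361 -0.2673  1.0674  0.      0.0327]
0 (0.5, 0.09, 0.25) [ 0.0327  0.2361 -0.2673  1.0674  0.     -3.1089]
-0.15 (0.47, -0.12, 0.25) [-0.4023  0.1932 -0.3225  1.0551  0.     -0.2523]
-0.15 (0.47, -0.12, 0.25) [-0.4023  0.1932 -0.3225  1.0551  0.      2.8893]
-0.15 (0.55, -0.13, 0.02) [-0.3627  0.5777 -0.4024  0.5907  0.     -0.2127]
-0.15 (0.55, -0.13, 0.02) [-0.3627  0.5777 -0.4024  0.5907  0.      2.9289]
0 (0.49, 0.09, 0.02) [ 0.0334  0.4863 -0.5831  0.5013  0.      0.0334]
0 (0.49, 0.09, 0.02) [ 0.0334  0.4863 -0.5831  0.5013  0.     -3.1082]
[[ 1.      0.0002 -0.0007 -0.0011]
 [-0.      0.9482  0.3175 -0.081 ]
 [ 0.0007 -0.3175  0.9482 -0.1428]
 [ 0.      0.      0.      1.    ]]
0
tip stop [326. 292.] 0.67 [0.6218 0.0926 0.    ]
tip line [325. 219.] 0.86 [0.5387 0.0912 0.    ]
sil stop [329. 293.] 0.78 [[0.611, 0.0239], [0.6108, 0.1616], [0.6261, 0.1624], [0.6263, 0.0232]]
sil stop [ 95. 239.] 0.28 [[0.5005, -0.1706], [0.5006, -0.1019], [0.64, -0.1221], [0.6405, -0.1982]]
sil stop [112. 299.] 0.25 [[0.6074, -0.1544], [0.6028, -0.1275], [0.6388, -0.1278], [0.6437, -0.1554]]
sil line [322. 219.] 0.76 [[0.5348, 0.0157], [0.5336, 0.1642], [0.5396, 0.1646], [0.5409, 0.0154]]
tip tape_centre [ 71. 279.] 0.68 [ 0.5642 -0.3892  0.032 ]
tip tape_centre [323. 224.] 0.62 [ 0.5445 -0.1301  0.032 ]
tip hook [118. 339.] 0.78 [ 0.6491 -0.3773  0.009 ]
tip hook [545. 180.] 0.41 [0.5393 0.0907 0.009 ]
sil lock [ 62. 325.] 0.86 [ 0.5923 -0.3821  0.076 ] [[0.5817, -0.3994], [0.5763, -0.3666], [0.6002, -0.368], [0.6059, -0.4015]]
sil lock [322. 275.] 0.57 [ 0.5781 -0.1362  0.076 ] [[0.5632, -0.1448], [0.5667, -0.1215], [0.5903, -0.1248], [0.5867, -0.1485]]
3.75
```

View pics/w12.png

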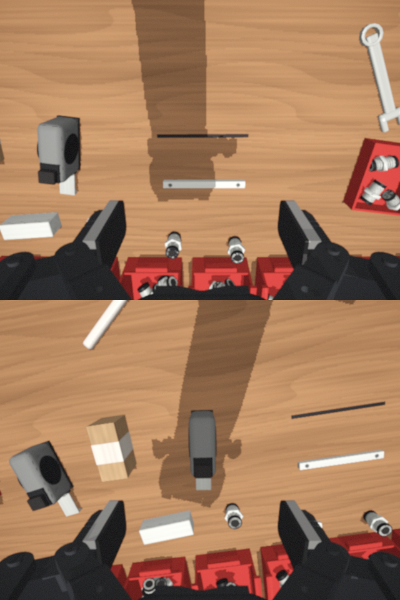

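Both views agree with the measurements. The line is at about (.537,.090) and the stop's far edge at x≈.626, 89 mm apart, with yaw≈0. The case centre is about (.547,-.131) with yaw≈-.145. Now grasp, carry over and check the hook.

```bash
python3 - <<'E'
from h import *
psi=-.145;r=down(psi)[0];c=(.547,-.131)
movep((*c,.11),r); move_l((*c,.018),.12,until_force=15)
print(get_state()["position"]); grab(60); s=get_state();print(s["finger_gap"],s["contact_force"])
move_l((*c,.078),.15); s=get_state();print(s["contact_force"],s["finger_gap"],s["clock"])
movep((.548,.09,.068),down(0)[0])
s=get_state();print(s["position"],s["contact_force"],s["clock"])
f=frame("wrist");save(f,"w3.png")
for n in("hook","tape_centre"):
  for d in tip_of("wrist",n): print("w",n,np.round(d["centre"]),round(d["score"],2),w(f,d["centre"],.05+(.009 if n=="hook" else .032))[0])
f=frame("top");save(f,"t3.png")
for n,z in [("tape_centre",.082),("hook",.059),("stop",0)]:
  for d in tip_of("top",n): print("t",n,np.round(d["centre"]),round(d["score"],2),w(f,d["centre"],z)[0])
a=cv2.imread("pics/w3.png");b=cv2.imread("pics/t3.png")
cv2.imwrite("pics/wt3.png",np.hstack([cv2.resize(a,(400,300)),cv2.resize(b[100:325,50:350],(400,300))]))
E
```

```text
[ 0.5478 -0.1313  0.0189]
0.4364878472962353 [0.9477 3.5634 5.1954]
[-0.1695 -0.1364 -5.9376] 0.4392454079436177 6.45
[0.5474 0.0899 0.0671] [ 0.0028 -0.718  -8.1283] 7.3333
t tape_centre [200. 253.] 0.74 [0.5422 0.0861 0.082 ]
t tape_centre [463. 249.] 0.67 [ 0.5524 -0.3686  0.082 ]
t hook [207. 200.] 0.6 [0.641  0.0821 0.059 ]
t hook [453. 205.] 0.6 [ 0.6376 -0.3609  0.059 ]
t stop [206. 218.] 0.59 [0.6209 0.0942 0.    ]
```

View pics/wt3.png

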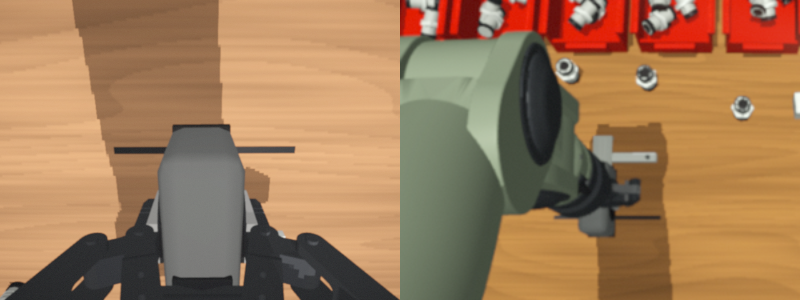

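The case is held square, with the blade over the bar at crop px (603,150). Lower it a little beyond the edge, then back it away.

```bash
python3 - <<'E'
from h import *
move_l((.553,.09,.068)); print("hit",move_l((.553,.09,.0205),.08,until_force=12))
s=get_state();print(s["position"],s["contact_force"])
move_l((.545,.09,.0205),.06);sleep(.2);print(get_state()["contact_force"])
move_l((.4915,.09,.0205),.06);sleep(.3)
s=get_state();print(s["position"],s["contact_force"],s["finger_gap"],s["clock"])
for cam in("top","scene","wrist"):
  f=frame(cam);save(f,cam+"4.png")
  for n,z in [("tape_centre",.033),("hook",.010)]:
    for d in tip_of(cam,n): print(cam,n,np.round(d["centre"]),round(d["score"],2),w(f,d["centre"],z)[0])
a=cv2.imread("pics/scene4.png");b=cv2.imread("pics/top4.png")
cv2.imwrite("pics/st4.png",np.hstack([cv2.resize(a,(400,300)),cv2.resize(b[160:310,110:310],(400,300))]))
E
```

```text
hit True
[0.5513 0.09   0.0187] [-0.9971 -0.9186  7.4701]
[-0.4768  0.5055 -7.3604]
[0.4918 0.09   0.0205] [ 1.4836 -2.0358 -5.6421] 0.43650913120378104 10.3583
top tape_centre [205. 285.] 0.84 [0.4917 0.0843 0.033 ]
top tape_centre [464. 247.] 0.58 [ 0.564  -0.3877  0.033 ]
top hook [207. 212.] 0.6 [0.632  0.0896 0.01  ]
top hook [451. 204.] 0.53 [ 0.6504 -0.3744  0.01  ]
scene tape_centre [451. 305.] 0.85 [0.4921 0.0887 0.033 ]
scene tape_centre [215. 164.] 0.84 [ 0.557  -0.3937  0.033 ]
scene hook [392. 375.] 0.85 [0.6267 0.0901 0.01  ]
scene hook [182. 207.] 0.74 [ 0.6532 -0.3749  0.01  ]
```

View pics/st4.png

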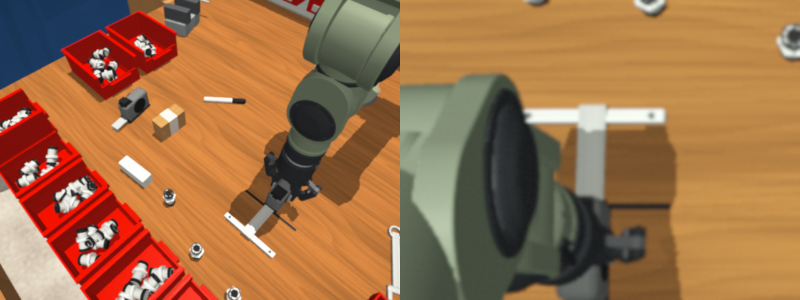

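Hooked: the hook is at x≈.627–.632, the case centre at .492, and the pull is +1.5 N. Next: set it down, release, and check where the lock is from above.

```bash
python3 - <<'E'
from h import *
print(move_l((.4918,.09,.0175),.02,until_force=6)); print(get_state()["position"])
let_go(); move_l((.4918,.09,.14),.15); grab(40)
movep((.46,.09,.22),down(0)[0]); sleep(.2)
f=frame("wrist");save(f,"w5.png")
for n,z in [("tape_centre",.032),("hook",.009),("line",0)]:
    for d in tip_of("wrist",n): print(n,np.round(d["centre"]),round(d["score"],2),w(f,d["centre"],z)[0])
for d in silhouettes("wrist","lock"): print("lock",round(d["score"],2),w(f,d["centre"],.076)[0],w(f,rect(d["mask"]),.076)[:,:2].tolist())
s=get_state();print(s["clock"],s["contact_force"],s["finger_gap"])
E
```

```text
True
[0.4919 0.0902 0.0187]
lock 0.71 [0.5157 0.0856 0.076 ] [[0.5093815530494709, 0.07689674020234434], [0.5093759853605093, 0.10028957819963494], [0.5231654844451488, 0.1004560172265208], [0.5231719121766019, 0.0767322682504066]]
14.1667 [ 0.078   0.7342 -1.1004] -0.0011835456823809372
```

View pics/w5.png

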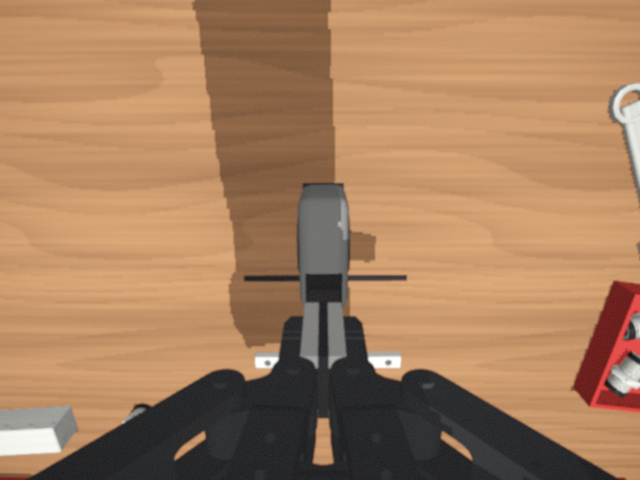

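The case stands square at the line. The lock's rear edge is at x≈.509 and y≈.089, so its centre is about (.521,.0895). Press it.

```bash
python3 - <<'E'
from h import *
p=(.521,.0895)
movep((*p,.10),down(0)[0]); sleep(.2)
print("touch",move_l((*p,.066),.03,until_force=2.5)); print(get_state()["position"])
print("end",move_l((*p,.062),.02,until_force=14)); s=get_state();print(s["position"],s["contact_force"])
sleep(.3);print(get_state()["position"],get_state()["contact_force"])
move_l((*p,.13),.12); movep((.40,.09,.24),down(0)[0]); sleep(.2)
f=frame("wrist");save(f,"w6.png")
for n,z in [("tape_centre",.032),("hook",.009),("line",0),("stop",0)]:
    for d in tip_of("wrist",n): print(n,np.round(d["centre"]),round(d["score"],2),w(f,d["centre"],z)[0])
for d in silhouettes("wrist","lock"): print("lock",round(d["score"],2),w(f,d["centre"],.068)[0],w(f,rect(d["mask"]),.068)[:,:2].tolist())
g=frame("scene");save(g,"s6.png")
for n,z in [("tape_centre",.032),("hook",.009)]:
    for d in tip_of("scene",n): print(n,np.round(d["centre"]),round(d["score"],2),w(g,d["centre"],z)[0])
a=cv2.imread("pics/w6.png");b=cv2.imread("pics/s6.png")
cv2.imwrite("pics/ws6.png",np.hstack([cv2.resize(a,(400,300)),cv2.resize(b[255:405,330:530],(400,300),interpolation=2)]))
print(get_state()["clock"])
E
```

```text
touch True
[0.5205 0.0895 0.0741]
end True
[0.5203 0.0895 0.0687] [-1.5737  0.5164  6.3208]
[0.5202 0.0895 0.0687] [-2.7084  0.1288  8.0894]
tape_centre [214. 169.] 0.93 [ 0.566  -0.3869  0.032 ]
tape_centre [456. 306.] 0.91 [0.4866 0.0951 0.032 ]
hook [392. 376.] 0.68 [0.628  0.0909 0.009 ]
hook [184. 205.] 0.64 [ 0.6476 -0.3756  0.009 ]
18.5
```

View pics/ws6.png

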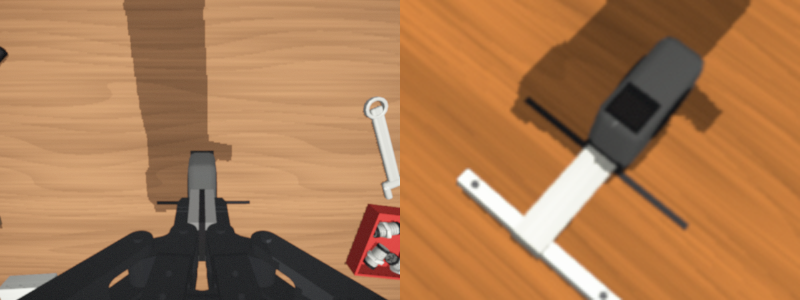

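The blade is hooked and the case is at the line. The press ended at z=.0687 against .068 for fully down, at a modest force. I'll press once more, more firmly, to be sure.

```bash
python3 - <<'E'
from h import *
p=(.521,.0895)
movep((*p,.10),down(0)[0]); sleep(.2)
print(move_l((*p,.074),.04,until_force=8),move_l((*p,.064),.02,until_force=3)); print("contact",get_state()["position"])
print(move_l((*p,.060),.015,until_force=22)); s=get_state();print(s["position"],s["contact_force"]);sleep(.3)
s=get_state();print(s["position"],s["contact_force"])
move_l((*p,.13),.12); movep((.35,-.05,.25),down(0)[0]); sleep(.3)
for cam in("scene","top"):
  g=frame(cam);save(g,cam+"7.png")
  for n,z in [("tape_centre",.032),("hook",.009),("line",0),("stop",0)]:
    for d in tip_of(cam,n): print(cam,n,round(d["score"],2),w(g,d["centre"],z)[0])
  for d in silhouettes(cam,"lock"): print(cam,"lock",round(d["score"],2),w(g,d["centre"],.068)[0])
a=cv2.imread("pics/top7.png");b=cv2.imread("pics/scene7.png")
cv2.imwrite("pics/ts7.png",np.hstack([cv2.resize(a[180:330,110:310],(400,300),interpolation=2),cv2.resize(b[255:405,330:530],(400,300),interpolation=2)]))
print(get_state()["clock"])
E
```

```text
False True
contact [0.5215 0.0895 0.0687]
True
[0.5216 0.0895 0.0687] [-2.269  -0.1393  6.6266]
[0.5216 0.0895 0.0687] [-2.7419 -0.1421  7.4763]
scene tape_centre 0.73 [0.491  0.0929 0.032 ]
scene tape_centre 0.7 [ 0.5597 -0.392   0.032 ]
scene hook 0.91 [0.6217 0.0903 0.009 ]
scene hook 0.8 [ 0.6464 -0.3723  0.009 ]
scene line 0.83 [0.5335 0.0926 0.    ]
scene stop 0.68 [0.6159 0.0938 0.    ]
scene lock 0.69 [0.5211 0.0862 0.068 ]
scene lock 0.49 [ 0.5972 -0.3838  0.068 ]
top tape_centre 0.92 [0.4917 0.0906 0.032 ]
top tape_centre 0.68 [ 0.5627 -0.3883  0.032 ]
top hook 0.85 [0.6307 0.0906 0.009 ]
top hook 0.72 [ 0.6515 -0.3752  0.009 ]
top stop 0.57 [0.6271 0.095  0.    ]
top lock 0.66 [0.515  0.0944 0.068 ]
top lock 0.43 [ 0.5932 -0.3927  0.068 ]
23.775
```

View pics/ts7.png

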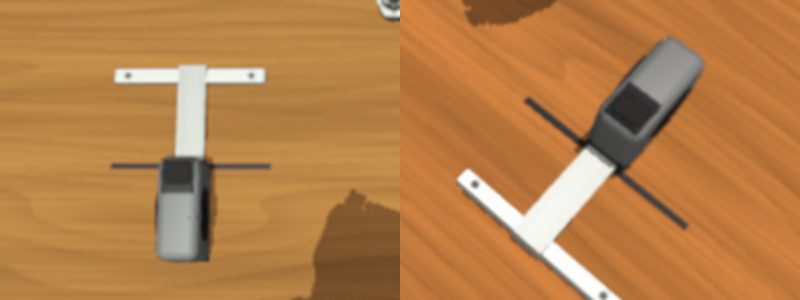

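The second press met a hard stop at the same height, so the button is bottomed and staying down. The case front is at the line, the blade runs over the bar and the case is square to it. Handing in.

```bash
python3 -c "
from cell import *
print(get_state()['contact_force']);print(sign_off())"
```

```text
[ 0.55722867 -0.42177098 -0.5591162 ]
the job is handed in; nothing more can be done
None
```

I handed the job in at about 24 s on the robot's clock, with the tape measure hooked, set at the line and locked. The hand-in reports no verdict, so this rests on my own last checks.

I gripped the tape measure nearest the base, lowered its hook behind the stop's far edge and backed the case off about 60 mm. I then set it down, released it and pressed the lock with the shut fingers, twice.

- **Position:** the top camera puts the case centre at (0.492, 0.091). The line is at x≈0.537, so the centre is about 46 mm before it, and the case looks square to it in the picture.
- **Hook:** it lies just behind the stop's far edge (x≈0.626), with about 50 mm of blade out. The pull force of about 1.5 N while backing away fits a caught hook.
- **Lock:** both presses ended at z = 0.0687, against 0.068 nominal for fully down. The second press met resistance only there, so the button stayed down by about 7.3 mm or more.
- **Disagreements:** the last scene-camera reading put the hook at x = 0.622 and the top camera at 0.631. The same scene picture also read the stop and line 4–6 mm nearer than the wrist camera did, so I take it as a camera offset. The top camera's last stop reading (0.627) was also about 6 mm off its earlier ones. The wrist camera could not see the hook at the end, because the fingers were in the way.

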